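Move a hanging test bar to the rest cradle and wind the timer

TASK

Lift the orange test bar up off its peg on the sloped blue rack, leaving the white bar hanging undisturbed, and lower it (no dropping) until it lies flat and fully home in the metal cradle on the bench, and let go. Then wind the timer's brass key clockwise, regripping as often as needed, right up to its stop. Do not push the other things on the bench about.

Things in the scene. Friction and masses are not known exactly. Their poses are not given: they have to be found in the camera images.
- coupon_orange: Orange dog-bone tensile-test bar, 160 x 40 x 10 mm, 80 g: waist 20 mm wide and 60 mm long, two 40 mm wide, 45 mm long heads, each with a 15 mm hole 57.5 mm from the middle. Origin mid-length on one flat face, x along its length, z through the thickness. Starts hung by its upper hole on a rack peg, x up the slope, z off the board.
- coupon_orange_mid (a point): centre of the orange bar (middle of its waist, mid-thickness); axes as the bar's
- coupon_white: White bar of the same shape, axes and origin; hangs on the other peg and must stay there.
- rack: Fixed rack, 180 mm wide (y), origin under it on the bench, x towards its back, z up. Its blue board rises towards +x at 32 degrees from horizontal and has two pegs; fingers have 18 mm of room behind a hung bar's waist. Lean the tool 20 to 40 degrees from vertical to come in about square to the board, under the visor.
- rack_board (a point): point on the board's surface, 70 mm above the rack's origin, level with the middle of the hung bars; axes as the rack's. From here, u up the slope, n square off the board: 10 mm pegs at u = 59.5, y = +-50, up to n = 42 mm; bars rest at n = 18 to 28 mm on collars round the pegs (22 mm across) and a ledge at u = -57; board u = -95 to 105.
- visor_edge (a point): middle of the free edge of the clear plastic visor: a 4 mm sheet as wide as the rack, standing square to the board at its top (u = 102 mm) out to n = 100 mm, over the pegs. A gripper that points straight down hits it. Pull the bar square off the board by 30 mm or more to clear the peg.
- cradle: Fixed aluminium cradle on a dark plate 200 x 72 x 8 mm; origin under its centre, x along its length, z up. Two saddles (x = 48 to 84 mm either side), floors 30 mm above the bench, carry the bar's heads; cheeks 48 mm apart and end stops 169 mm apart (inside), tops 41 mm high. Open between x = -48 and 48 mm down to the plate for the fingers. The bar may lie either way round or up.
- cradle_seat (a point): where the bar's centre (mid-thickness) is when seated: over the cradle's centre, 35 mm above the bench; axes as the cradle's
- timer: Fixed grey timer box, 90 x 90 x 46 mm, with a white dial on top (50 mm above the bench) and a brass winding key. Origin under its centre, z up.
- key (a joint): winding angle of the brass key in rad, 0 = run down, grows clockwise seen from above, stop at 3.0 (fully wound). Light spring (under 0.1 N m), stays where it is let go; total resistance under 0.2 N m.
- key_grip (a point): centre of the key's upright wing, on the turning axis, 80 mm above the bench. The wing is 52 mm long (point x, towards its red-marked end), 10 mm thick (point y) and 30 mm tall (65 to 95 mm above the bench); z up. Turns with the key.
- tape_roll: bystander: tan roll of tape lying flat, 98 mm across, 18 mm high, origin under its centre
- screwdriver: bystander: blue-handled screwdriver, 138 mm long, lying on the bench, origin under its centre
- marker_red: bystander: red marker pen, 130 mm long, lying on the bench, origin under its centre

How it is judged:
By the outcome, as a careful person would: the job done as asked, in the order asked, and still so for the second after the job is handed in, with the robot touching nothing.
It also fails if it takes over 64 s, if anything falls off the work surface, if the arm or the gripper's body presses on something with over 40 N, if the wrist force passes 120 N, or if a joint passes its speed limit or range.

ROBOT

A 6-joint arm with a two-finger parallel gripper is mounted at the origin on a cart in front of the work surface, level with it; the furniture and walls round the work are solid. World frame = base frame: x ahead of the robot, y to its left, z up, the work surface at z = 0. Lengths are in m, angles in degrees, forces in N, time in s.
With the tool pointing down it reaches from about 0.325 to 0.9 m from the base axis. Payload 6.1 kg.
Tool frame: the origin (TCP) lies on the centre line of the jaws, within the pads' length; the fingertips stand 25 mm ahead of it and the grasp point (between the pads) lies 6 mm ahead of it; z points along the fingers, y is the line along which they close (so a half turn about z gives the same grasp; the last joint's range is limited). The gripper opens to 85 mm and grips with 20 to 120 N. Pads are 22 mm wide; open, the fingers measure 114 mm over their backs; the gripper's body (76 mm by 85 mm) begins 54 mm behind the grasp point. The pads swing forward as they close: fully open they stand 13 mm farther back than shut.
Start: joints at [56.03, 12.628, 87.462, -0, 79.91, -7.225], TCP at [0.281, 0.558, 0.256] pointing down, gripper open.
Joint ranges: [-170.65, 170.65], [-52.31, 119.04], [5.05, 147.46], [-71.25, 251.25], [11.57, 151.72], [-153.62, 153.62]. Speed limits (degrees/s): [147.25, 147.25, 172.46, 180, 180, 180].

INTERFACE

Orientations are given as [roll, pitch, yaw] about the fixed x, y, z axes, in that order (R = Rz(yaw) Ry(pitch) Rx(roll)).
In Python, from plant import get_obs, read_camera, camera_model, sign_off, boxes_of gives the robot as it stands.
- The arm moves only by the tool servo_tool, never from a script. Its argument "moves" is one flat list of numbers, 7 for each row, row after row: the opening, from 0 (shut) to 1 (fully open), then the shift along the world's x, y, z in units of 150 mm (1.0 is 150 mm), then the turn, a rotation vector about the world's x, y, z in units of 360 degrees (1.0 is 360 degrees). In form: [jaw, x, y, z, rx, ry, rz, jaw, x, y, z, rx, ry, rz, ...]. A call has 1 to 12 rows; each row shifts and turns the commanded pose from where the row before left it; what a row does not reach is not made up. A row lasts 1/12 s, in which the tool goes at most 41.7 mm and 7.16 degrees, less where a joint would pass 70% of its speed; a pose out of reach is approached as far as the arm can. A call with a number of a shift or a turn outside -1 to 1 is refused whole. A call with a gripper value outside its range is refused whole. The fingers move at their own pace and stop on an object; the grip force is fixed at half the most. Time passes only in rows, so rows that do not move let the fingers close. It gives the time, the measured TCP pose, the force, the opening and the grip force at its end, in the units of the state.
- get_obs(): the state, without advancing time (a new reading comes with each control period).
- read_camera(name): name is "scene" or "top" or "wrist"; returns (picture, depth): 400x640x3 uint8, blue, green, red; 400x640 float32, m along the optical axis (not along the pixel's ray), 0 where there is no reading.
- camera_model(name): a dict with "vertical_fov" (degrees; the focal length in pixels is half the picture's height over the tangent of half this angle, whatever the lens; pixels are square), "cx", "cy" (the principal point, pixels), "T" (4x4, takes a point from camera to world coordinates); the wrist camera has in their place "T_tool_cam" (4x4, takes a point from camera to tool coordinates, whose origin is the TCP and whose axes are the flange's). Camera axes: x right, y down, z forward; pixel columns grow to the right and rows downward; lengths in m; the calibration is good to about 2 mm. A picture is of the moment at which its call begins: read the wrist's pose just before it. camera_model takes no time and is no camera call.
- sign_off(): hands the job in; it is judged then, once.
Trained networks look in the newest picture that a camera, given by its name, has taken for a name from the list of things; names that differ only in an ending like _2 or _b are one class to them, and where a whole thing is asked for, a point or a joint stands for the part that bears it (a point fixed in the world has none). Each returns a list of dicts, best first, with "score" (0 to 1); they miss things now and then, are a little off and sometimes report something else, mostly with a low value. They report only what shows in the picture. A call takes as long as a camera call.
- boxes_of(label, camera): "box" ([left, top, width, height] in pixels, round what is visible of it).
The state is a dict: "clock": time; "q": joint angles; "joint_velocities": joint speeds; "joint_efforts": joint torques, N m; "ee_pos": TCP position; "orientation": TCP orientation; "contact_force": force on the tool from outside, world axes, zero at the start; "torque": the same for the moment, N m; "width": finger opening in m; "grasp_force": force on a finger pad.
Only numpy, scipy, OpenCV 4.12 (cv2) and the standard library are available. Lean on these libraries where they do the work, as an engineer would, in place of code of your own. Each camera call takes 0.05 s, during which the arm holds its last target. There are 200 camera calls.

## Working session

There is one attempt and no reset: what is moved stays moved. The work goes in short steps, Python scripts to look and compute and a tool call to move; the robot and the scene stay as the last step left them, time stands still between calls to the robot, and variables do not carry over. Pictures are saved under pics/ and viewed, at most 13 in all, crops included, and the job is handed in when it is done.

Besides the shell and the picture viewer there is one more tool, called after ">>>" as name(argument=value, ...) on one line, values as JSON. servo_tool: Moves the arm, as the interface text tells. Shifts and turns lie within -1 to 1; 1 stands for 150 mm of shift or 360 degrees of turn. Its arguments: {"type":"object","properties":{"moves":{"type":"array"}},"required":["moves"]}

```bash
mkdir -p pics; ls
cat > h.py <<'E'
import numpy as np, cv2
from plant import *
from scipy.spatial.transform import Rotation as R
def cam(name):
    s=get_obs(); im,d=read_camera(name); m=camera_model(name)
    if 'T' in m: T=np.array(m['T'])
    else:
        W=np.eye(4); W[:3,:3]=R.from_euler('xyz',s['orientation'],degrees=True).as_matrix(); W[:3,3]=s['ee_pos']
        T=W@np.array(m['T_tool_cam'])
    f=im.shape[0]/2/np.tan(np.radians(m['vertical_fov'])/2)
    v,u=np.mgrid[:im.shape[0],:im.shape[1]]
    P=np.stack([(u-m['cx'])/f*d,(v-m['cy'])/f*d,d],-1)@T[:3,:3].T+T[:3,3]
    P[d<=0]=np.nan
    return im,d,P,T,f,m
E
python3 - <<'E'
from h import *
for n in ['scene','top']:
    im,d,P,T,f,m=cam(n); cv2.imwrite(f'pics/{n}0.png',im); np.savez(f'{n}0.npz',im=im,d=d,P=P)
    print(n,T[:3,3].round(3),f,{k:v for k,v in m.items() if k!='T'})
    for l in ['coupon_orange','coupon_white','rack','cradle','timer','key','tape_roll','screwdriver','marker_red']:
        print(l,[(np.round(b['box']).tolist(),round(b['score'],2)) for b in boxes_of(l,n)[:2]])
print(get_obs())
E
```

```text
pics
scene [-0.023 -0.536  0.979] 410.6523623680023 {'vertical_fov': 51.93493844314241, 'cx': 326.6953856437743, 'cy': 202.397865214279}
coupon_orange [([286.0, 141.0, 38.0, 45.0], 0.79)]
coupon_white [([307.0, 156.0, 41.0, 48.0], 0.8)]
rack [([282.0, 128.0, 77.0, 86.0], 0.69)]
cradle [([272.0, 222.0, 68.0, 50.0], 0.64)]
timer [([222.0, 181.0, 36.0, 32.0], 0.58), ([329.0, 307.0, 48.0, 8.0], 0.35)]
key [([229.0, 179.0, 18.0, 16.0], 0.54)]
tape_roll [([336.0, 209.0, 35.0, 24.0], 0.64)]
screwdriver [([361.0, 316.0, 48.0, 14.0], 0.69), ([287.0, 140.0, 38.0, 47.0], 0.22)]
marker_red [([328.0, 308.0, 53.0, 9.0], 0.8), ([281.0, 123.0, 77.0, 90.0], 0.27)]
top [ 3.930e-01 -1.000e-03  1.292e+00] 386.1511547898409 {'vertical_fov': 54.762160041923195, 'cx': 321.6722227687177, 'cy': 199.67047693354453}
coupon_orange [([250.0, 148.0, 20.0, 47.0], 0.69)]
coupon_white [([282.0, 144.0, 15.0, 47.0], 0.7)]
rack [([240.0, 130.0, 70.0, 64.0], 0.88)]
cradle [([290.0, 214.0, 65.0, 31.0], 0.67)]
timer [([221.0, 218.0, 36.0, 33.0], 0.86)]
key [([229.0, 222.0, 8.0, 20.0], 0.48)]
tape_roll [([321.0, 155.0, 29.0, 31.0], 0.88)]
screwdriver [([238.0, 130.0, 67.0, 64.0], 0.62), ([402.0, 225.0, 26.0, 19.0], 0.49)]
marker_red [([382.0, 224.0, 27.0, 33.0], 0.54)]
{'clock': 1.0, 'q': array([ 5.60306924e+01,  1.26269740e+01,  8.74625104e+01,  9.84005649e-05,
        7.99100946e+01, -7.22688922e+00]), 'joint_velocities': array([-0.18431536, -0.15278631,  0.06282258,  0.05001914,  0.05001438,
        0.03513134]), 'joint_efforts': array([ 4.78310467e-04, -4.96855652e+01, -3.89746535e+01, -2.15026498e-04,
        7.94864827e-04,  1.13137804e-05]), 'ee_pos': array([0.28125431, 0.55813126, 0.25630598]), 'orientation': array([ 1.79999570e+02, -4.31445689e-05,  1.53257564e+02]), 'contact_force': array([-0.36827685, -0.60232207, -0.29809707]), 'torque': array([ 0.00509434,  0.00640313, -0.00936725]), 'grasp_force': 0.0, 'width': 0.0852857134985778}
```

Run:
```python
import cv2
im=cv2.imread('pics/top0.png')[110:290,190:450]; a=cv2.resize(im,None,fx=3,fy=3,interpolation=cv2.INTER_CUBIC); cv2.imwrite('pics/t1.png',a)
```

```text
(no output)
```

View pics/t1.png

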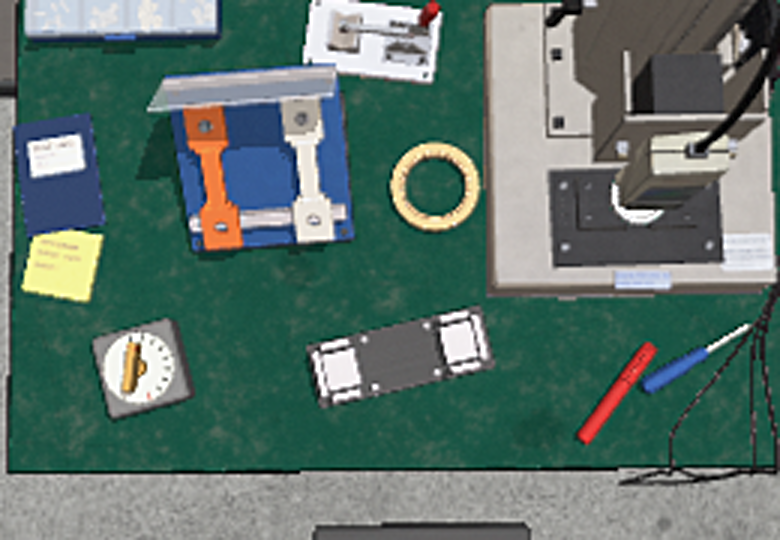

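View pics/scene0.png

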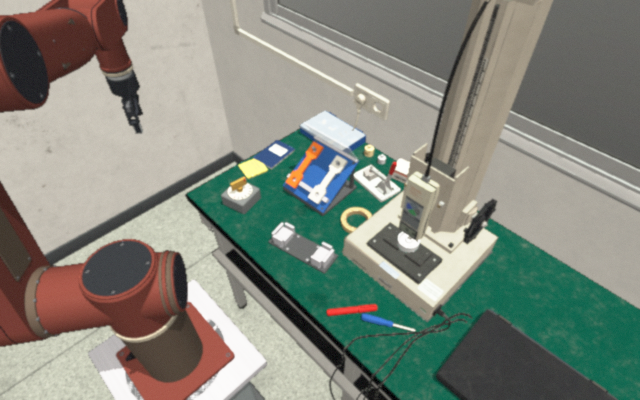

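The top view shows the rack (orange bar on the left, at about full-frame pixel 260,170), the cradle at (322,229), the timer at (239,234), and tape, marker and screwdriver out of the way. Next I measure poses from depth.

Run:
```python
import numpy as np,cv2
D=np.load('top0.npz'); im,P=D['im'],D['P']; hsv=cv2.cvtColor(im,cv2.COLOR_BGR2HSV)
def sel(m,box):
    x,y,w,h=box; z=np.zeros(m.shape,bool); z[y:y+h,x:x+w]=True; return m&z&np.isfinite(P[...,2])
H,S,V=[hsv[...,i].astype(int) for i in range(3)]
def pca(p):
    c=p.mean(0); u,s,vt=np.linalg.svd(p-c,full_matrices=False); return c.round(4),vt.round(3).tolist(),(s/np.sqrt(len(p))).round(4)
o=P[sel((H<16)&(S>150)&(V>120),(246,143,28,56))]; print('orange',len(o),pca(o))
w=P[sel((S<50)&(V>150),(280,140,22,55))]; print('white',len(w),pca(w)); 
b=P[sel((H>100)&(H<125)&(S>120),(240,130,72,66))]; print('blue',len(b),pca(b))
def rect(m):
    p=P[m]; r=cv2.minAreaRect((p[:,:2]*1000).astype(np.float32)); return np.round(r[0],1),np.round(r[1],1),round(r[2],1),np.median(p[:,2]).round(4),len(p)
g=(H>60)&(H<95)&(S>80)
Z=P[...,2]
print('cradle all',rect(sel(~g&(Z>0.004),(286,208,74,42))))
print('cradle plate',rect(sel((Z>0.004)&(Z<.015),(286,208,74,42))))
print('saddles top',rect(sel((Z>0.025),(286,208,74,42))))
for a in [(286,208,34,42),(325,208,34,42)]: print('  saddle',rect(sel((Z>0.022),a)))
print('timer',rect(sel((Z>0.035)&(Z<.06),(214,210,50,50))))
k=sel(Z>0.075,(214,210,50,50)); print('key',rect(k),pca(P[k]))
k=sel((H>10)&(H<28)&(S>100)&(Z>.05),(222,214,26,34)); print('key col',rect(k),pca(P[k]))
print('table',np.nanmedian(P[sel(g,(200,250,200,20))][:,2]))
```

```text
orange 445 (array([0.6147, 0.2125, 0.0913]), [[-0.841, -0.056, -0.538], [-0.072, 0.997, 0.008], [0.536, 0.046, -0.843]], array([0.0496, 0.0107, 0.0038]))
white 566 (array([0.6232, 0.1152, 0.0999]), [[-0.692, 0.013, -0.722], [0.694, 0.288, -0.66], [0.199, -0.958, -0.208]], array([0.0602, 0.0167, 0.0143]))
blue 1391 (array([0.6331, 0.1603, 0.0681]), [[-0.011, -0.998, -0.055], [0.847, -0.039, 0.53], [-0.531, -0.041, 0.846]], array([0.0517, 0.0455, 0.0042]))
cradle all (array([447.8,   7.9]), array([103.9, 229.6]), 11.9, np.float64(0.01), 1235)
cradle plate (array([429.2,  21.5]), array([244. , 136.3]), 89.4, np.float64(0.007), 1061)
saddles top (array([434.5,   0.5]), array([ 70.1, 224.2]), 14.9, np.float64(0.0317), 440)
  saddle (array([414.2,  88.3]), array([63.5, 44.3]), 13.2, np.float64(0.0315), 231)
  saddle (array([450.5, -64. ]), array([66.3, 79. ]), 20.0, np.float64(0.0313), 228)
timer (array([419.7, 300.3]), array([90.1, 90. ]), 14.3, np.float64(0.0471), 671)
key (array([418.8, 300.5]), array([11. , 50.6]), 84.0, np.float64(0.0914), 74) (array([0.4187, 0.2991, 0.0898]), [[-0.991, 0.119, -0.052], [0.006, -0.357, -0.934], [-0.13, -0.926, 0.354]], array([0.015 , 0.0058, 0.0024]))
key col (array([418.5, 296.6]), array([12.9, 49.8]), 86.0, np.float64(0.0892), 80) (array([0.4191, 0.2974, 0.0839]), [[-0.99, 0.096, -0.101], [0.08, -0.197, -0.977], [-0.114, -0.976, 0.187]], array([0.0133, 0.0119, 0.0019]))
table 0.001473727801836966
```

```bash
cat >> h.py <<'E'
def rackR(psi=4.2,t=32):
    p=np.radians(psi); t=np.radians(t)
    n=np.array([-np.sin(t)*np.cos(p),-np.sin(t)*np.sin(p),np.cos(t)]); y=np.array([-np.sin(p),np.cos(p),0])
    return np.stack([np.cross(y,-n),y,-n],1), n
def plan(pos,Rt,rows):
    s=get_obs(); R0=R.from_euler('xyz',s['orientation'],degrees=True)
    dp=np.array(pos)-s['ee_pos']; rv=(R.from_matrix(Rt)*R0.inv()).as_rotvec()/(2*np.pi)
    print('mm',(dp*1000).round(1),'deg',(rv*360).round(1)); print('per row',rows,(dp/.15/rows).round(4),(rv/rows).round(5),
      'ok' if np.linalg.norm(dp)/rows<.0417 and np.linalg.norm(rv)*360/rows<7.1 else 'TOO FAST')
E
python3 - <<'E'
from h import *
m=camera_model('wrist'); print({k:np.round(v,3) for k,v in m.items()})
Rt,n=rackR(); print(Rt.round(3))
plan(np.array([.615,.2125,.091])+n*.17,Rt,12)
E
```

```text
{'vertical_fov': np.float64(69.448), 'cx': np.float64(318.602), 'cy': np.float64(205.975), 'T_tool_cam': array([[-0.   , -0.953, -0.303,  0.078],
       [ 1.   , -0.001,  0.   , -0.002],
       [-0.   , -0.303,  0.953, -0.117],
       [ 0.   ,  0.   ,  0.   ,  1.   ]])}
[[-0.846 -0.073  0.528]
 [-0.062  0.997  0.039]
 [-0.53   0.    -0.848]]
mm [ 243.9 -352.2  -21.1] deg [ -6.3 -31.8  30.1]
per row 12 [ 0.1355 -0.1957 -0.0117] [-0.00147 -0.00735  0.00697] ok
```

>>> servo_tool(moves=[1,0.1355,-0.1957,-0.0117,-0.00147,-0.00735,0.00697,1,0.1355,-0.1957,-0.0117,-0.00147,-0.00735,0.00697,1,0.1355,-0.1957,-0.0117,-0.00147,-0.00735,0.00697,1,0.1355,-0.1957,-0.0117,-0.00147,-0.00735,0.00697,1,0.1355,-0.1957,-0.0117,-0.00147,-0.00735,0.00697,1,0.1355,-0.1957,-0.0117,-0.00147,-0.00735,0.00697,1,0.1355,-0.1957,-0.0117,-0.00147,-0.00735,0.00697,1,0.1355,-0.1957,-0.0117,-0.00147,-0.00735,0.00697,1,0.1355,-0.1957,-0.0117,-0.00147,-0.00735,0.00697,1,0.1355,-0.1957,-0.0117,-0.00147,-0.00735,0.00697,1,0.1355,-0.1957,-0.0117,-0.00147,-0.00735,0.00697,1,0.1355,-0.1957,-0.0117,-0.00147,-0.00735,0.00697])

```text
clock: 2.0
ee_pos: [0.5258, 0.2046, 0.2358]
orientation: [-179.9, 32.2, -175.6]
contact_force: [0.5, 0.6, -0.7]
width: 0.0853
grasp_force: 0.0
```

>>> servo_tool(moves=[1,0,0,0,0,0,0,1,0,0,0,0,0,0,1,0,0,0,0,0,0])

```text
clock: 2.25
ee_pos: [0.5252, 0.2059, 0.2355]
orientation: [180.0, 32.0, -175.9]
contact_force: [0.6, -0.4, -0.5]
width: 0.0854
grasp_force: 0.0
```

Run:
```python
from h import *
im,d,P,T,f,m=cam('wrist'); cv2.imwrite('pics/w1.png',im); np.savez('w1.npz',im=im,P=P,d=d)
s=get_obs(); print(s['ee_pos'].round(4),s['orientation'].round(2))
hsv=cv2.cvtColor(im,cv2.COLOR_BGR2HSV); H,S,V=[hsv[...,i].astype(int) for i in range(3)]
b=boxes_of('coupon_orange','wrist'); print(b[:2])
mk=(H<18)&(S>150)&(V>110)&np.isfinite(P[...,2]); p=P[mk]
Rt,n=rackR(); h=p@n; med=np.median(h); p=p[abs(h-med)<.008]
c=p.mean(0); vt=np.linalg.svd(p-c,full_matrices=False)[2]; nn=vt[2]*np.sign(vt[2][2])
print('n',nn.round(3),'tilt',np.degrees(np.arccos(nn[2])),'psi from n',np.degrees(np.arctan2(-nn[1],-nn[0])))
print('ax',vt[0].round(3),'psi',np.degrees(np.arctan2(vt[0][1],vt[0][0])))
# in-plane rectangle
ex=vt[0]*np.sign(vt[0][0]); ey=np.cross(nn,ex)
q=np.stack([(p-c)@ex,(p-c)@ey],1).astype(np.float32); r=cv2.minAreaRect(q*1000); print('rect',r)
cc=c+r[0][0]/1000*ex+r[0][1]/1000*ey; print('mid top face',cc.round(4),'pct',np.percentile(q,[0.5,99.5],axis=0).round(4).tolist())
```

```text
[0.5251 0.2066 0.2357] [ 179.97   32.   -175.85]
[{'box': [299.9, 114.9, 42.4, 150.3], 'score': 0.96}]
n [-0.529 -0.034  0.848] tilt 32.022633379236524 psi from n 3.710490604002657
ax [0.846 0.054 0.53 ] psi 3.6597472573457153
rect ((8.459671020507812, 0.19378089904785156), (159.12733459472656, 39.837249755859375), 0.19085562229156494)
mid top face [0.6156 0.214  0.0932] pct [[-0.0711, -0.0193], [0.0871, 0.0195]]
```

View pics/w1.png

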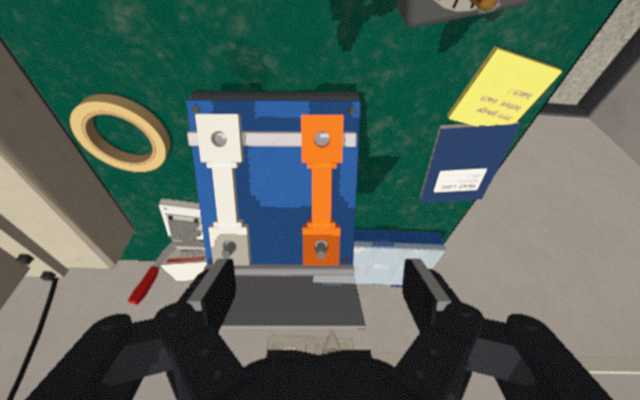

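The wrist view shows both bars, orange at (322,190) in front. The fitted face is 159×40 mm at z=0.093 m, tilt 32°, yaw 3.7°, which matches the given geometry.

Run:
```python
from h import *
Rt,n=rackR(3.68,32); t=np.array([.6156,.214,.0932]); print(n)
plan(t+n*.07,Rt,5); plan(t+n*.003,Rt,1)
```

```text
[-0.52882661 -0.03401232  0.8480481 ]
mm [ 53.6   4.5 -83.2] deg [-0.   0.  -0.6]
per row 5 [ 0.0715  0.006  -0.1109] [-1.0e-05  0.0e+00 -3.1e-04] ok
mm [  89.     6.8 -140. ] deg [-0.   0.  -0.6]
per row 1 [ 0.5935  0.0454 -0.9332] [-5.00e-05  1.00e-05 -1.54e-03] TOO FAST
```

>>> servo_tool(moves=[1,0.0715,0.006,-0.111,0,0,-0.0003,1,0.0715,0.006,-0.111,0,0,-0.0003,1,0.0715,0.006,-0.111,0,0,-0.0003,1,0.0715,0.006,-0.111,0,0,-0.0003,1,0.0715,0.006,-0.111,0,0,-0.0003,1,0.0472,0.003,-0.0757,0,0,0,1,0.0472,0.003,-0.0757,0,0,0,1,0.0472,0.003,-0.0757,0,0,0,1,0.0472,0.003,-0.0757,0,0,0,1,0.0472,0.003,-0.0757,0,0,0,1,0,0,0,0,0,0,1,0,0,0,0,0,0])

```text
clock: 3.35
ee_pos: [0.6134, 0.214, 0.0943]
orientation: [-180.0, 31.9, -176.2]
contact_force: [-0.1, 0.2, -0.2]
width: 0.0856
grasp_force: 0.0
```

Run:
```python
from h import *
Rt,n=rackR(3.68,32); t=np.array([.6156,.214,.0932])
plan(t+n*.003,Rt,1); print(get_obs()['contact_force'])
```

```text
mm [ 0.6 -0.1  1.4] deg [ 0.  -0.1 -0.1]
per row 1 [ 0.0042 -0.0009  0.0093] [ 0.00011 -0.00032 -0.00019] ok
[-0.10942243  0.19167823 -0.22439673]
```

>>> servo_tool(moves=[0,0.004,0,0.009,0,0,0,0,0,0,0,0,0,0,0,0,0,0,0,0,0,0,0,0,0,0,0,0,0,0,0,0,0,0,0,0,0,0,0,0,0,0,0,0,0,0,0,0,0,0,0,0,0,0,0,0,0,0,0,0,0,0,0])

```text
clock: 4.1
ee_pos: [0.6149, 0.2127, 0.0974]
orientation: [-180.0, 32.0, -176.3]
contact_force: [-5.0, 0.2, 6.0]
width: 0.0186
grasp_force: 58.6
```

>>> servo_tool(moves=[0,-0.007,-0.0005,0.0113,0,0,0,0,-0.014,-0.001,0.0226,0,0,0,0,-0.0212,-0.0014,0.0339,0,0,0,0,-0.0212,-0.0014,0.0339,0,0,0,0,-0.0212,-0.0014,0.0339,0,0,0,0,-0.0212,-0.0014,0.0339,0,0,0,0,-0.0212,-0.0014,0.0339,0,0,0,0,-0.0212,-0.0014,0.0339,0,0,0,0,-0.0212,-0.0014,0.0339,0,0,0,0,-0.0212,-0.0014,0.0339,0,0,0,0,-0.0212,-0.0014,0.0339,0,0,0])

```text
clock: 5.02
ee_pos: [0.5825, 0.2104, 0.1478]
orientation: [-180.0, 32.0, -176.4]
contact_force: [0.2, -0.1, -1.8]
width: 0.0188
grasp_force: 59.0
```

Run:
```python
from h import *
s=get_obs(); print(s['ee_pos'].round(4),s['contact_force'].round(1),s['width'])
im,d,P,T,f,m=cam('wrist'); cv2.imwrite('pics/w2.png',im)
# bar in tool frame
W=T@np.linalg.inv(np.array(m['T_tool_cam']))
hsv=cv2.cvtColor(im,cv2.COLOR_BGR2HSV); H,S,V=[hsv[...,i].astype(int) for i in range(3)]
p=P[(H<18)&(S>150)&(V>110)&np.isfinite(P[...,2])]
q=(p-W[:3,3])@W[:3,:3]; q=q[abs(q[:,2]-np.median(q[:,2]))<.015]
print('tool xyz range',np.percentile(q,[1,50,99],axis=0).round(4))
c=q.mean(0); vt=np.linalg.svd(q-c,full_matrices=False)[2]; print(c.round(4),vt.round(3))
```

```text
[0.5825 0.2104 0.1478] [ 0.2 -0.1 -1.8] 0.018811078411304236
tool xyz range [[-0.0385 -0.021   0.0025]
 [ 0.0439 -0.0014  0.004 ]
 [ 0.0806  0.0174  0.0057]]
[ 0.0357 -0.0015  0.004 ] [[-1.     0.009 -0.   ]
 [ 0.009  1.    -0.001]
 [-0.     0.001  1.   ]]
```

View pics/w2.png

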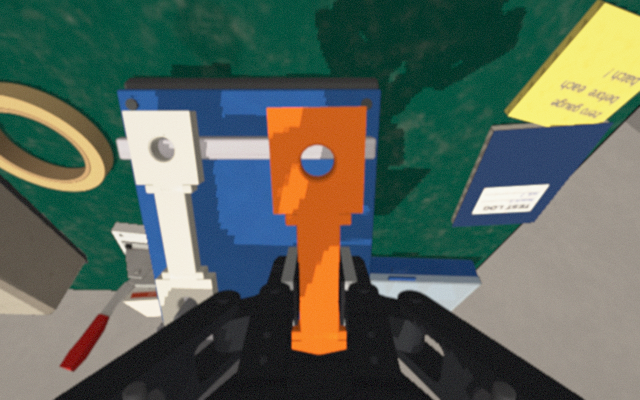

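The bar is held clear of its peg and square to the tool; its lower head is at (317,160) and the white bar still hangs.

```bash
cat >> h.py <<'E'
def downR(yaw): return R.from_euler('xyz',[180,0,yaw],degrees=True).as_matrix()
E
python3 - <<'E'
from h import *
P=np.load('top0.npz')['P'].reshape(-1,3); P=P[np.isfinite(P[:,2])]
for x0 in np.arange(.35,.85,.05):
    print(round(x0,2),[ (lambda q: round(float(q.max()),2) if len(q) else None)(P[(P[:,0]>=x0)&(P[:,0]<x0+.05)&(P[:,1]>=y0)&(P[:,1]<y0+.05)][:,2]) for y0 in np.arange(-.3,.35,.05)])
plan([.48,.21,.25],rackR(3.68)[0],6)
plan([.515,.03,.235],downR(103),12)
E
```

```text
0.35 [0.02, 0.02, 0.02, 0.01, 0.01, 0.01, 0.01, 0.04, 0.04, 0.01, 0.04, 0.09, 0.1]
0.4 [0.02, 0.02, 0.01, 0.01, 0.05, 0.04, 0.02, 0.05, 0.04, 0.01, 0.02, 0.1, 0.1]
0.45 [0.1, 0.09, 0.09, 0.09, 0.09, 0.04, 0.01, 0.01, 0.01, 0.01, 0.01, 0.05, 0.05]
0.5 [0.11, 0.11, 0.11, 0.11, 0.09, 0.01, 0.01, 0.01, 0.01, 0.01, 0.05, 0.01, 0.01]
0.55 [0.35, 0.61, 0.35, 0.11, 0.09, 0.02, 0.02, 0.08, 0.08, 0.08, 0.09, 0.04, 0.01]
0.6 [0.38, 0.68, 0.38, 0.11, 0.09, 0.02, 0.02, 0.08, 0.11, 0.11, 0.12, 0.09, 0.01]
0.65 [0.73, 0.73, 0.73, 0.12, 0.09, 0.02, 0.02, 0.21, 0.21, 0.21, 0.21, 0.21, 0.01]
0.7 [0.73, 0.73, 0.73, 0.29, 0.09, 0.02, 0.02, 0.17, 0.16, 0.16, 0.15, 0.15, 0.01]
0.75 [0.73, 0.73, 0.73, 0.12, 0.1, 0.15, 0.07, 0.07, 0.02, 0.01, 0.04, 0.05, 0.05]
0.8 [None, None, 0.08, 0.09, 0.09, 0.02, 0.03, 0.04, 0.02, 0.01, 0.04, 0.04, 0.05]
mm [-102.8   -0.6  101. ] deg [-0.   0.1  0. ]
per row 6 [-0.1142 -0.0007  0.1123] [-0.e+00  3.e-05  2.e-05] ok
mm [ -67.8 -180.6   86. ] deg [ 20.8  27.9 -78.4]
per row 12 [-0.0377 -0.1004  0.0478] [ 0.00481  0.00646 -0.01814] TOO FAST
```

>>> servo_tool(moves=[0,-0.1142,0,0.1123,0,0,0,0,-0.1142,0,0.1123,0,0,0,0,-0.1142,0,0.1123,0,0,0,0,-0.1142,0,0.1123,0,0,0,0,-0.1142,0,0.1123,0,0,0,0,-0.1142,0,0.1123,0,0,0])

```text
clock: 5.57
ee_pos: [0.4792, 0.2103, 0.2491]
orientation: [-180.0, 32.0, -176.4]
contact_force: [-0.4, 0.1, -0.5]
width: 0.0188
grasp_force: 58.9
```

>>> servo_tool(moves=[0,0.0167,-0.0857,-0.0071,0.00413,0.00554,-0.01556,0,0.0167,-0.0857,-0.0071,0.00413,0.00554,-0.01556,0,0.0167,-0.0857,-0.0071,0.00413,0.00554,-0.01556,0,0.0167,-0.0857,-0.0071,0.00413,0.00554,-0.01556,0,0.0167,-0.0857,-0.0071,0.00413,0.00554,-0.01556,0,0.0167,-0.0857,-0.0071,0.00413,0.00554,-0.01556,0,0.0167,-0.0857,-0.0071,0.00413,0.00554,-0.01556,0,0.0167,-0.0857,-0.0071,0.00413,0.00554,-0.01556,0,0.0167,-0.0857,-0.0071,0.00413,0.00554,-0.01556,0,0.0167,-0.0857,-0.0071,0.00413,0.00554,-0.01556,0,0.0167,-0.0857,-0.0071,0.00413,0.00554,-0.01556,0,0.0167,-0.0857,-0.0071,0.00413,0.00554,-0.01556])

```text
clock: 6.57
ee_pos: [0.5105, 0.0558, 0.2359]
orientation: [177.2, 3.9, 113.8]
contact_force: [-0.5, -0.8, -1.9]
width: 0.0185
grasp_force: 59.0
```

>>> servo_tool(moves=[0,0.0167,-0.0857,-0.0071,0.00413,0.00554,-0.01556,0,0.0167,-0.0857,-0.0071,0.00413,0.00554,-0.01556,0,0,0,0,0,0,0,0,0,0,0,0,0,0,0,0,0,0,0,0,0])

```text
clock: 6.98
ee_pos: [0.5151, 0.0309, 0.2334]
orientation: [-180.0, -0.1, 103.1]
contact_force: [-0.6, 0.3, -0.9]
width: 0.0188
grasp_force: 58.9
```

Run:
```python
from h import *
s=get_obs(); print(s['ee_pos'].round(4),s['orientation'].round(2),s['width'],s['grasp_force'])
im,d,P,T,f,m=cam('wrist'); cv2.imwrite('pics/w3.png',im); np.savez('w3.npz',im=im,P=P,d=d)
print(boxes_of('cradle','wrist')[:2])
```

```text
[0.5151 0.0309 0.2334] [-1.8000e+02 -7.0000e-02  1.0307e+02] 0.018795892104017834 58.93923461437225
[{'box': [207.3, 85.7, 75.3, 172.7], 'score': 0.78}]
```

View pics/w3.png

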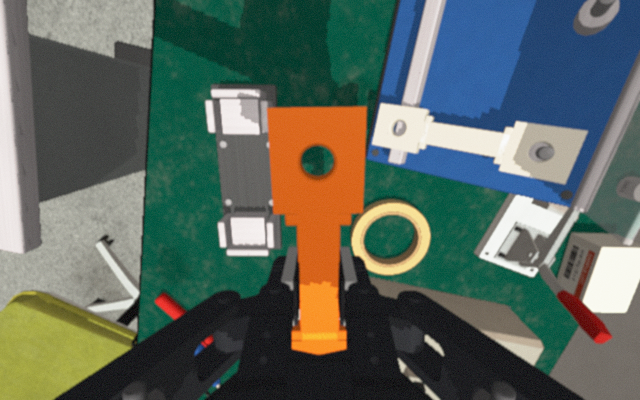

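The cradle shows at (245,170), its right cheek partly hidden by the held bar, so I shift 40 mm sideways for a clear view.

>>> servo_tool(moves=[0,0.13,0.03,0,0,0,0,0,0.13,0.03,0,0,0,0,0,0,0,0,0,0,0,0,0,0,0,0,0,0])

```text
clock: 7.42
ee_pos: [0.5543, 0.0405, 0.2335]
orientation: [-180.0, -0.1, 103.1]
contact_force: [-0.5, -0.6, -0.7]
width: 0.0189
grasp_force: 59.1
```

Run:
```python
from h import *
s=get_obs(); print(s['ee_pos'].round(4),s['orientation'].round(2))
im,d,P,T,f,m=cam('wrist'); np.savez('w4.npz',im=im,P=P,d=d)
b=boxes_of('cradle','wrist')[:2]; print(b)
x,y,w,h=[int(v) for v in b[0]['box']]
c=im[max(0,y-15):y+h+15,max(0,x-15):x+w+15]; cv2.imwrite('pics/w4.png',cv2.resize(c,None,fx=3,fy=3)); print('crop',x-15,y-15)
Z=P[...,2]; M=np.zeros(Z.shape,bool); M[max(0,y-12):y+h+12,max(0,x-12):x+w+12]=True
hsv=cv2.cvtColor(im,cv2.COLOR_BGR2HSV); M&=~((hsv[...,0]<18)&(hsv[...,1]>150))
print(np.histogram(Z[M&(Z<.08)],bins=np.arange(-.005,.06,.005)))
for lo,hi in [(.036,.047),(.024,.047),(.024,.034),(.004,.013)]:
    p=P[M&(Z>lo)&(Z<hi)]; r=cv2.minAreaRect((p[:,:2]*1000).astype(np.float32)); print(lo,hi,len(p),np.round(r[0],1),np.round(r[1],1),round(r[2],2),np.median(p[:,2]).round(4))
```

```text
[0.5543 0.0405 0.2335] [-1.7998e+02 -8.0000e-02  1.0310e+02]
[{'box': [167.5, 85.4, 86.3, 171.5], 'score': 0.8}, {'box': [340.4, 104.6, 190.2, 81.5], 'score': 0.42}]
crop 152 70
(array([  444, 10128,  5532,   161,   168,   314,  2247,   666,   929,
         780,     0,     0]), array([-0.005,  0.   ,  0.005,  0.01 ,  0.015,  0.02 ,  0.025,  0.03 ,
        0.035,  0.04 ,  0.045,  0.05 ,  0.055]))
0.036 0.047 1660 [433.2  10.8] [ 81.3 209.5] 19.18 0.0399
0.024 0.047 4693 [434.1   9.3] [ 84.2 213.3] 20.23 0.03
0.024 0.034 2924 [437.5   7.2] [ 79.2 207.1] 20.23 0.0293
0.004 0.013 5689 [429.5  21.2] [ 72.3 199. ] 12.55 0.0073
```

View pics/w4.png

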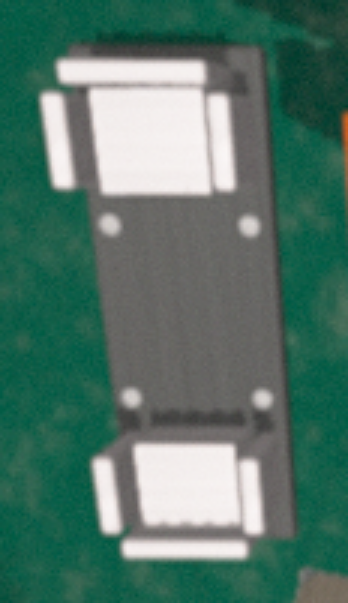

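Run:
```python
import numpy as np
from scipy import ndimage
D=np.load('w4.npz'); P=D['P']; Z=P[...,2]
a=np.radians(102.55); c=np.array([.4295,.0212])
q=P[...,:2]-c; X=q@[np.cos(a),np.sin(a)]*1000; Y=q@[-np.sin(a),np.cos(a)]*1000
ok=np.isfinite(Z)&(abs(X)<115)&(abs(Y)<45)
def comps(m):
    L,n=ndimage.label(m)
    for i in range(1,n+1):
        k=L==i
        if k.sum()>60: print(k.sum(),'X',np.percentile(X[k],[1,50,99]).round(1),'Y',np.percentile(Y[k],[1,50,99]).round(1),'z',np.median(Z[k]).round(4), 'slope XY',np.polyfit(X[k],Y[k],1)[0].round(3) if np.ptp(X[k])>np.ptp(Y[k]) else -np.polyfit(Y[k],X[k],1)[0].round(3))
print('tops');comps(ok&(Z>.0365)&(Z<.045))
print('floors');comps(ok&(Z>.026)&(Z<.033))
print('plate');comps(ok&(Z>.004)&(Z<.011))
```

```text
tops
433 X [84.  87.8 91.8] Y [-24.7  -0.2  23.8] z 0.04 slope XY -0.003
275 X [49.5 65.6 81.1] Y [23.9 27.  31.8] z 0.0399 slope XY 0.006
261 X [50.1 66.1 80.6] Y [-32.  -28.4 -24. ] z 0.0401 slope XY -0.001
194 X [-81.3 -65.4 -50.4] Y [23.8 27.  31.5] z 0.0399 slope XY 0.012
185 X [-82.1 -65.6 -50.9] Y [-32.  -28.6 -24.2] z 0.0398 slope XY -0.002
272 X [-91.8 -87.3 -84.5] Y [-24.5   0.1  24.2] z 0.0399 slope XY -0.002
floors
1364 X [48.2 66.7 84.4] Y [-23.3  -1.1  19.4] z 0.0293 slope XY 0.074
91 X [50.2 65.6 80.5] Y [23.7 24.3 24.9] z 0.0297 slope XY -0.002
1026 X [-85.4 -66.9 -48.4] Y [-19.8  -0.2  19.6] z 0.0293 slope XY 0.014
77 X [-81.3 -62.8 -50.3] Y [23.9 24.5 30.2] z 0.0296 slope XY 0.075
plate
5610 X [-92.1   5.2  98.3] Y [-35.7  -4.7  34.8] z 0.0073 slope XY -0.014
```

Run:
```python
from h import *
D=np.load('w4.npz'); im,P=D['im'],D['P']; s=get_obs()
Rw=R.from_euler('xyz',s['orientation'],degrees=True).as_matrix()
hsv=cv2.cvtColor(im,cv2.COLOR_BGR2HSV)
q=(P[(hsv[...,0]<18)&(hsv[...,1]>150)&(hsv[...,2]>110)&np.isfinite(P[...,2])]-s['ee_pos'])@Rw
q=q[(abs(q[:,2]-.004)<.004)]; hd=q[q[:,0]>.04]; r=cv2.minAreaRect((hd[:,:2]*1000).astype(np.float32)); print('head',r, np.percentile(hd,[.5,50,99.5],axis=0).round(4).tolist())
wa=q[(q[:,0]>.012)&(q[:,0]<.028)]; print('waist y',np.percentile(wa[:,1],[2,50,98]).round(4),'z',np.median(wa[:,2]))
Rt=downR(102.3); t=np.array([.4295,.0212,.035])-Rt@[.001,-.0015,.009]; print(t)
plan(t+[0,0,.06],Rt,7)
```

```text
head ((59.79224395751953, -1.3711109161376953), (40.52961349487305, 39.59532928466797), 89.93138885498047) [[0.0402, -0.0212, 0.003], [0.0629, -0.0016, 0.0047], [0.0796, 0.0183, 0.0066]]
waist y [-0.0102 -0.0008  0.0088] z 0.004689712461928097
[0.4311786 0.0205425 0.044    ]
mm [-122.3  -19.6 -129.4] deg [-0.1 -0.1 -0.7]
per row 7 [-0.1165 -0.0186 -0.1232] [-3.e-05 -3.e-05 -3.e-04] ok
```

>>> servo_tool(moves=[0,-0.1165,-0.0186,-0.1232,0,0,-0.0002,0,-0.1165,-0.0186,-0.1232,0,0,-0.0002,0,-0.1165,-0.0186,-0.1232,0,0,-0.0002,0,-0.1165,-0.0186,-0.1232,0,0,-0.0002,0,-0.1165,-0.0186,-0.1232,0,0,-0.0002,0,-0.1165,-0.0186,-0.1232,0,0,-0.0002,0,-0.1165,-0.0186,-0.1232,0,0,-0.0002,0,0,0,0,0,0,0,0,0,0,0,0,0,0,0,0,0,0,0,0,0])

```text
clock: 8.35
ee_pos: [0.4331, 0.0199, 0.1055]
orientation: [179.9, -0.0, 102.5]
contact_force: [0.9, -0.0, -0.9]
width: 0.0185
grasp_force: 59.0
```

Run:
```python
from h import *
Rt=downR(102.5); plan([.4309,.0207,.0465],Rt,8); print(get_obs()['contact_force'])
```

```text
mm [ -2.2   0.8 -59. ] deg [-0.1  0.1  0. ]
per row 8 [-0.0018  0.0006 -0.0491] [-2.e-05  4.e-05  2.e-05] ok
[ 0.90840188 -0.04146544 -0.94214218]
```

>>> servo_tool(moves=[0,-0.002,0,-0.05,0,0,0,0,-0.002,0,-0.05,0,0,0,0,-0.002,0,-0.05,0,0,0,0,-0.002,0,-0.05,0,0,0,0,0,0,-0.05,0,0,0,0,0,0,-0.05,0,0,0,0,0,0,-0.04,0,0,0,0,0,0,-0.02,0,0,0,0,0,0,0,0,0,0,0,0,0,0,0,0,0])

```text
clock: 9.18
ee_pos: [0.4308, 0.02, 0.0501]
orientation: [-180.0, -0.1, 102.5]
contact_force: [0.6, -0.3, -0.5]
width: 0.0188
grasp_force: 59.1
```

>>> servo_tool(moves=[0,0,0,-0.01,0,0,0,0,0,0,-0.01,0,0,0,0,0,0,-0.008,0,0,0,0,0,0,0,0,0,0,0,0,0,0,0,0,0,0,0,0,0,0,0])

```text
invalid input at $.moves: expected a multiple of 7 numbers
```

>>> servo_tool(moves=[0,0,0,-0.01,0,0,0,0,0,0,-0.01,0,0,0,0,0,0,-0.008,0,0,0,0,0,0,0,0,0,0,0,0,0,0,0,0,0])

```text
clock: 9.6
ee_pos: [0.4308, 0.02, 0.0461]
orientation: [-180.0, -0.1, 102.5]
contact_force: [0.5, -0.2, -0.9]
width: 0.0189
grasp_force: 59.1
```

>>> servo_tool(moves=[0,0,0,-0.007,0,0,0,0,0,0,-0.007,0,0,0,0,0,0,0,0,0,0,0,0,0,0,0,0,0])

```text
clock: 9.93
ee_pos: [0.431, 0.02, 0.0443]
orientation: [-180.0, -0.1, 102.5]
contact_force: [-1.9, 0.6, 5.2]
width: 0.0187
grasp_force: 59.7
```

>>> servo_tool(moves=[0,0,0,-0.003,0,0,0,0.6,0,0,0,0,0,0,0.6,0,0,0,0,0,0,0.6,0,0,0,0,0,0,0.6,0,0,0,0,0,0,0.6,0,0,0,0,0,0,0.6,0,0,0,0,0,0])

```text
clock: 10.52
ee_pos: [0.4307, 0.02, 0.0434]
orientation: [-180.0, -0.1, 102.5]
contact_force: [-0.7, -0.3, -1.3]
width: 0.051
grasp_force: 0.0
```

Run:
```python
from h import *
s=get_obs(); print(s['contact_force'].round(1),s['width'])
# fly over to key: view pose above timer
plan([.431,.02,.22],downR(102.5),6)
plan([.42,.30,.24],downR(175),12)
```

```text
[-0.7 -0.3 -1.3] 0.05103877739783579
mm [  0.3   0.  176.6] deg [-0.1 -0.   0. ]
per row 6 [0.0003 0.     0.1963] [-4.e-05 -2.e-05  2.e-05] ok
mm [-10.7 280.  196.6] deg [-0.  -0.1 72.5]
per row 12 [-0.006   0.1556  0.1092] [-1.000e-05 -2.000e-05  1.679e-02] ok
```

Released. Now lift, then check the bar from above.

>>> servo_tool(moves=[0.6,0,0,0.06,0,0,0,0.6,0,0,0.12,0,0,0,0.6,0,0,0.2,0,0,0,0.6,0,0,0.2,0,0,0,0.6,0,0,0.2,0,0,0,0.6,0,0,0.2,0,0,0,1,0,0,0.2,0,0,0,1,0,0,0,0,0,0,1,0,0,0,0,0,0])

```text
clock: 11.27
ee_pos: [0.4322, 0.0198, 0.2232]
orientation: [179.7, 0.0, 102.5]
contact_force: [-0.2, 0.8, -0.4]
width: 0.0847
grasp_force: 0.0
```

Run:
```python
from h import *
im,d,P,T,f,m=cam('wrist'); cv2.imwrite('pics/w5.png',im)
hsv=cv2.cvtColor(im,cv2.COLOR_BGR2HSV); k=(hsv[...,0]<18)&(hsv[...,1]>150)&(hsv[...,2]>110)&np.isfinite(P[...,2])
q=P[k]; a=np.radians(102.55); c=np.array([.4295,.0212]); v=q[:,:2]-c
X=v@[np.cos(a),np.sin(a)]*1000; Y=v@[-np.sin(a),np.cos(a)]*1000; g=(abs(X)<95)&(abs(Y)<35)
print(np.percentile(X[g],[1,99]),np.percentile(Y[g],[1,99]))
for lo,hi in [(-80,-40),(-25,25),(40,80)]:
    h=g&(X>lo)&(X<hi); print(lo,h.sum(),np.percentile(q[h,2],[5,50,95]).round(4),np.median(Y[h]))
plan([.42,.30,.24],downR(175),12)
```

```text
[-80.63472632  76.74917401] [-19.69594387  20.35535298]
-80 1043 [0.0381 0.0394 0.0405] -1.1989973150921907
-25 881 [0.0379 0.0394 0.0407] 0.6813249045876115
40 1317 [0.0382 0.0395 0.0406] 1.378608818826777
mm [-11.  280.   18.7] deg [-0.1  0.  72.5]
per row 12 [-0.0061  0.1556  0.0104] [-2.000e-05  0.000e+00  1.679e-02] ok
```

View pics/w5.png

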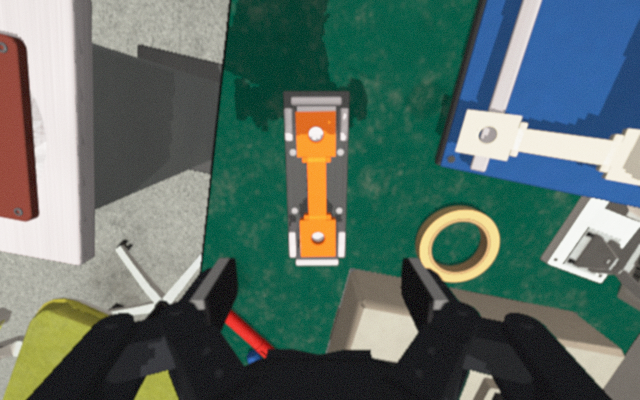

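The orange bar lies flat between the cheeks at (317,185), level along its length at 39.4 mm. That is fully seated. On to the key.

>>> servo_tool(moves=[1,-0.006,0.1556,0.01,0,0,0.0168,1,-0.006,0.1556,0.01,0,0,0.0168,1,-0.006,0.1556,0.01,0,0,0.0168,1,-0.006,0.1556,0.01,0,0,0.0168,1,-0.006,0.1556,0.01,0,0,0.0168,1,-0.006,0.1556,0.01,0,0,0.0168,1,-0.006,0.1556,0.01,0,0,0.0168,1,-0.006,0.1556,0.01,0,0,0.0168,1,-0.006,0.1556,0.01,0,0,0.0168,1,-0.006,0.1556,0.01,0,0,0.0168,1,-0.006,0.1556,0.01,0,0,0.0168,1,-0.006,0.1556,0.01,0,0,0.0168])

```text
clock: 12.32
ee_pos: [0.4187, 0.3007, 0.2364]
orientation: [-179.9, -0.3, 175.3]
contact_force: [0.3, -0.2, 0.2]
width: 0.0852
grasp_force: 0.0
```

>>> servo_tool(moves=[1,0,0,0,0,0,0,1,0,0,0,0,0,0,1,0,0,0,0,0,0])

```text
clock: 12.57
ee_pos: [0.4192, 0.2993, 0.2369]
orientation: [-179.9, -0.2, 174.9]
contact_force: [0.0, -0.6, 0.1]
width: 0.0857
grasp_force: 0.0
```

Run:
```python
from h import *
s=get_obs(); print(s['ee_pos'].round(4),s['orientation'].round(2),s['q'].round(1))
im,d,P,T,f,m=cam('wrist'); np.savez('w6.npz',im=im,P=P,d=d)
b=boxes_of('key','wrist')[:2]; print(b); b=boxes_of('timer','wrist')[:2]; print(b)
x,y,w,h=[int(v) for v in b[0]['box']]
cv2.imwrite('pics/w6.png',cv2.resize(im[max(0,y-10):y+h+10,max(0,x-10):x+w+10],None,fx=3,fy=3))
Z=P[...,2]; M=np.zeros(Z.shape,bool); M[max(0,y-5):y+h+5,max(0,x-5):x+w+5]=True
for lo,hi in [(.085,.105),(.062,.105),(.04,.054)]:
    p=P[M&(Z>lo)&(Z<hi)]; r=cv2.minAreaRect((p[:,:2]*1000).astype(np.float32)); print(lo,len(p),np.round(r[0],1),np.round(r[1],1),round(r[2],2),np.median(p[:,2]).round(4))
```

```text
[0.4192 0.2993 0.2369] [-179.87   -0.22  174.95] [ 26.7  -1.5 104.8   0.   77.  -58.2]
[]
[{'box': [272.8, 136.0, 95.7, 97.9], 'score': 0.73}, {'box': [160.8, 275.7, 151.8, 124.3], 'score': 0.43}]
0.085 551 [418.6 301.1] [10.1 51.2] 82.61 0.0931
0.062 675 [418.5 301.3] [18.7 51.3] 84.52 0.0928
0.04 5494 [418.3 300.9] [88.5 89.6] 14.61 0.0485
```

View pics/w6.png

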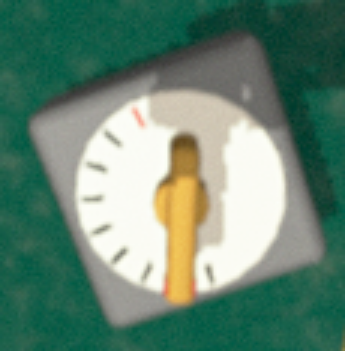

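The key's wing is at the axis (0.4186, 0.3011) m, with its red end at the bottom (180,290). The dial's red stop mark is at about (138,118), roughly 150° clockwise from it.

Run:
```python
from h import *
plan([.4186,.3011,.089],downR(172.6),8)
```

```text
mm [  -1.3    2.1 -148.9] deg [ 0.  -0.1 -2.3]
per row 8 [-0.0011  0.0017 -0.1241] [ 2.e-05 -5.e-05 -8.e-04] ok
```

>>> servo_tool(moves=[0.7,-0.001,0.0015,-0.124,0,0,-0.0008,0.7,-0.001,0.0015,-0.124,0,0,-0.0008,0.7,-0.001,0.0015,-0.124,0,0,-0.0008,0.7,-0.001,0.0015,-0.124,0,0,-0.0008,0.7,-0.001,0.0015,-0.124,0,0,-0.0008,0.7,-0.001,0.0015,-0.124,0,0,-0.0008,0.7,-0.001,0.0015,-0.124,0,0,-0.0008,0.7,-0.001,0.0015,-0.12,0,0,-0.0008,0.7,0,0,0,0,0,0,0.7,0,0,0,0,0,0,0.7,0,0,0,0,0,0])

```text
clock: 13.63
ee_pos: [0.4195, 0.3018, 0.0913]
orientation: [180.0, -0.0, 172.7]
contact_force: [0.1, 0.3, -0.5]
width: 0.0601
grasp_force: 0.0
```

Run:
```python
from h import *
plan([.4186,.3011,.089],downR(172.6),1); s=get_obs(); print(s['contact_force'],s['torque'])
```

```text
mm [-0.9 -0.7 -2.3] deg [-0.  -0.  -0.1]
per row 1 [-0.0061 -0.0043 -0.0152] [-6.0e-05 -6.0e-05 -2.2e-04] ok
[ 0.14566452  0.32688908 -0.4634635 ] [0.05263953 0.00477585 0.03766331]
```

>>> servo_tool(moves=[0,-0.006,-0.0045,-0.015,0,0,0,0,0,0,0,0,0,0,0,0,0,0,0,0,0,0,0,0,0,0,0,0,0,0,0,0,0,0,0,0,0,0,0,0,0,0,0,0,0,0,0,0,0])

```text
clock: 14.22
ee_pos: [0.4185, 0.3024, 0.0892]
orientation: [179.9, 0.0, 172.7]
contact_force: [-1.5, 4.4, 6.2]
width: 0.0138
grasp_force: 58.8
```

>>> servo_tool(moves=[0,0,0,0,0,0,0,0,0,0,0,0,0,0,0,0,0,0,0,0,0])

```text
clock: 14.47
ee_pos: [0.4185, 0.3023, 0.0892]
orientation: [179.9, 0.0, 172.7]
contact_force: [-1.6, 4.7, 6.3]
width: 0.0141
grasp_force: 58.8
```

Run:
```python
from h import *
s=get_obs(); print(s['contact_force'].round(2),s['torque'].round(3),s['width'],s['grasp_force'],s['ee_pos'],s['orientation'])
im,*_=cam('wrist'); cv2.imwrite('pics/w7.png',im)
```

```text
[-1.62  4.66  6.29] [ 0.844  0.319 -0.004] 0.014101279753532361 58.825135231018066 [0.41854234 0.30234538 0.08920464] [1.79879980e+02 3.14389022e-03 1.72729014e+02]
```

View pics/w7.png

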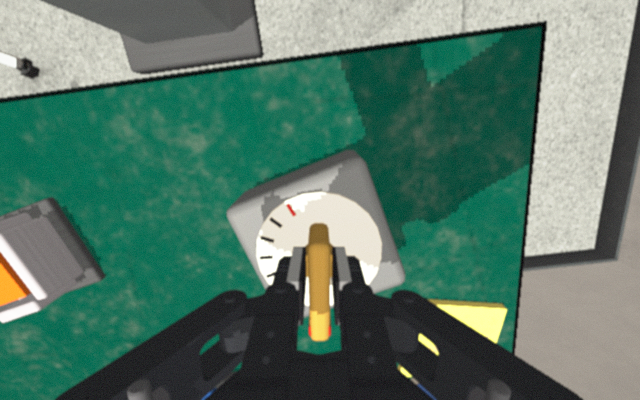

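The fingers hold the wing squarely, at (318,280), with a slight sideways load, so I ease it and begin winding.

>>> servo_tool(moves=[0,0,0.006,0.005,0,0,0,0,0,0,0,0,0,-0.008,0,0,0,0,0,0,-0.014,0,0,0,0,0,0,-0.014,0,0,0,0,0,0,-0.014,0,0,0,0,0,0,-0.014,0,0,0,0,0,0,-0.014,0,0,0,0,0,0,0,0,0,0,0,0,0,0])

```text
clock: 15.27
ee_pos: [0.4193, 0.3031, 0.091]
orientation: [179.8, 0.0, 144.6]
contact_force: [-3.5, 3.5, 12.9]
width: 0.0086
grasp_force: 95.9
```

Run:
```python
from h import *
s=get_obs(); print(s['contact_force'].round(2),s['torque'].round(3),s['width'],s['ee_pos'],s['orientation'],s['q'].round(1))
```

```text
[-3.46  3.51 12.92] [ 0.222  0.237 -0.08 ] 0.008608454133150483 [0.41929416 0.30313302 0.09096715] [1.79825510e+02 9.26842412e-03 1.44634477e+02] [ 2.710e+01  8.600e+00  1.113e+02  1.000e-01  6.000e+01 -2.760e+01]
```

>>> servo_tool(moves=[0,0,0.003,0.012,0,0,0,0,0,0,0,0,0,0,0,0,0,0,0,0,0])

```text
clock: 15.52
ee_pos: [0.4192, 0.303, 0.0911]
orientation: [179.9, 0.0, 144.7]
contact_force: [3.8, 4.1, 0.8]
width: 0.009
grasp_force: 85.0
```

Run:
```python
from h import *
s=get_obs(); print(s['contact_force'].round(2),s['torque'].round(3),s['width'],s['grasp_force'],s['ee_pos'],s['orientation'])
im,*_=cam('wrist'); cv2.imwrite('pics/w8.png',cv2.resize(im[150:400,180:460],None,fx=2,fy=2))
```

```text
[3.83 4.08 0.82] [ 0.435 -0.635 -0.014] 0.008961965240033964 85.02893444616348 [0.41916963 0.30300485 0.09114192] [1.79866556e+02 2.92676796e-02 1.44655448e+02]
```

View pics/w8.png

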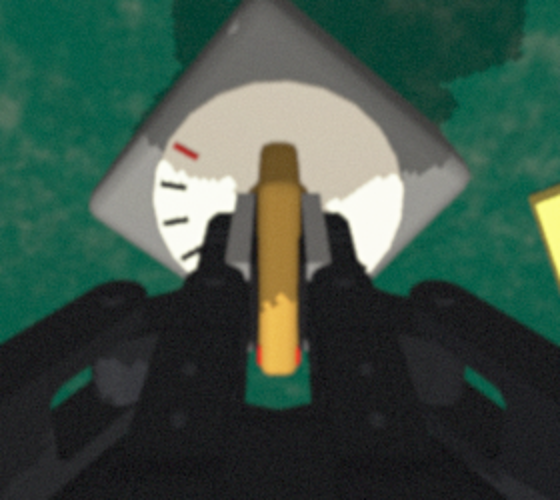

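The wing turns with the tool and its forces are small. Continuing.

>>> servo_tool(moves=[0,0,0,0,0,0,-0.015,0,0,0,0,0,0,-0.015,0,0,0,0,0,0,-0.015,0,0,0,0,0,0,-0.015,0,0,0,0,0,0,-0.015,0,0,0,0,0,0,-0.015,0,0,0,0,0,0,-0.015,0,0,0,0,0,0,-0.015,0,0,0,0,0,0,-0.015,0,0,0,0,0,0,-0.015,0,0,0,0,0,0,-0.015,0,0,0,0,0,0,0])

```text
clock: 16.57
ee_pos: [0.4203, 0.3036, 0.0912]
orientation: [179.7, -0.3, 85.0]
contact_force: [8.9, 7.6, -4.7]
width: 0.0087
grasp_force: 83.8
```

```bash
cat > st.py <<'E'
from h import *
s=get_obs(); print(s['clock'],s['contact_force'].round(2),s['torque'].round(3),s['width'].round(4),s['ee_pos'].round(4),s['orientation'].round(2),s['q'].round(1))
E
python3 st.py
```

```text
Traceback (most recent call last):
  File "st.py", line 2, in <module>
    s=get_obs(); print(s['clock'],s['contact_force'].round(2),s['torque'].round(3),s['width'].round(4),s['ee_pos'].round(4),s['orientation'].round(2),s['q'].round(1))
                                                                                   ^^^^^^^^^^^^^^^^
AttributeError: 'float' object has no attribute 'round'
```

>>> servo_tool(moves=[0,0.01,0.008,-0.004,0,0,0,0,0,0,0,0,0,-0.015,0,0,0,0,0,0,-0.015,0,0,0,0,0,0,-0.015,0,0,0,0,0,0,-0.015,0,0,0,0,0,0,-0.015,0,0,0,0,0,0,-0.015,0,0,0,0,0,0,-0.015,0,0,0,0,0,0,0,0,0,0,0,0,0,0])

```text
clock: 17.4
ee_pos: [0.4213, 0.3035, 0.0911]
orientation: [179.8, -0.2, 47.5]
contact_force: [4.5, -0.7, 4.6]
width: 0.0086
grasp_force: 86.0
```

```bash
sed -i "s/s\['width'\].round(4)/round(s['width'],4)/" st.py; python3 st.py
```

```text
17.4 [ 4.52 -0.72  4.59] [-0.324 -0.452 -0.033] 0.0086 [0.4213 0.3035 0.0911] [179.84  -0.21  47.49] [ 2.71e+01  8.80e+00  1.11e+02 -1.00e-01  5.99e+01  6.97e+01]
```

>>> servo_tool(moves=[0,0.004,0,0,0,0,-0.012,0,0,0,0,0,0,-0.012,0,0,0,0,0,0,-0.012,0,0,0,0,0,0,-0.008,0,0,0,0,0,0,0,0,0,0,0,0,0,0])

```text
clock: 17.9
ee_pos: [0.4216, 0.3032, 0.0911]
orientation: [179.9, -0.2, 31.7]
contact_force: [3.5, -2.8, 7.1]
width: 0.0087
grasp_force: 86.4
```

```bash
python3 st.py
```

```text
17.9 [ 3.53 -2.81  7.06] [-0.417 -0.257  0.018] 0.0087 [0.4216 0.3032 0.0911] [179.88  -0.2   31.66] [ 2.71e+01  8.80e+00  1.11e+02 -1.00e-01  6.00e+01  8.55e+01]
```

>>> servo_tool(moves=[0,0,0,0,0,0,-0.008,0,0,0,0,0,0,-0.008,0,0,0,0,0,0,0,0,0,0,0,0,0,0])

```text
clock: 18.23
ee_pos: [0.4217, 0.3031, 0.0911]
orientation: [179.9, -0.2, 25.9]
contact_force: [5.3, -3.1, 7.4]
width: 0.0089
grasp_force: 86.4
```

```bash
python3 st.py
```

```text
18.2333 [ 5.26 -3.07  7.42] [-0.547 -0.278 -0.053] 0.0089 [0.4217 0.3031 0.0911] [179.88  -0.22  25.91] [ 2.71e+01  8.80e+00  1.11e+02 -1.00e-01  6.00e+01  9.12e+01]
```

>>> servo_tool(moves=[0,0.003,-0.003,0,0,0,-0.007,0,0,0,0,0,0,-0.004,0,0,0,0,0,0,0,0,0,0,0,0,0,0])

```text
clock: 18.57
ee_pos: [0.4218, 0.3029, 0.0911]
orientation: [179.9, -0.2, 22.0]
contact_force: [3.0, -1.4, 7.2]
width: 0.0092
grasp_force: 86.7
```

```bash
python3 st.py
```

```text
18.5667 [ 2.98 -1.38  7.2 ] [-0.257 -0.012  0.578] 0.0092 [0.4218 0.3029 0.0911] [179.91  -0.21  22.02] [ 2.70e+01  8.80e+00  1.11e+02 -1.00e-01  6.00e+01  9.51e+01]
```

>>> servo_tool(moves=[0,0,0,0,0,0,-0.006,0,0,0,0,0,0,-0.004,0,0,0,0,0,0,0,0,0,0,0,0,0,0])

```text
clock: 18.9
ee_pos: [0.422, 0.303, 0.0912]
orientation: [179.9, -0.3, 18.6]
contact_force: [2.6, -1.9, 6.9]
width: 0.0088
grasp_force: 102.6
```

```bash
python3 st.py
```

```text
18.9 [ 2.62 -1.94  6.89] [-0.208 -0.408  1.673] 0.0088 [0.422  0.303  0.0912] [179.87  -0.25  18.59] [ 27.1   8.8 111.   -0.2  60.   98.6]
```

Torque jumped at yaw of about 23°, just where the stop was expected. I relax the twist slightly while still on the stop, then release and rise.

>>> servo_tool(moves=[0,0,0,0,0,0,0.006,0,0,0,0,0,0,0,0,0,0,0,0,0,0,0.7,0,0,0,0,0,0,0.7,0,0,0,0,0,0,0.7,0,0,0,0,0,0,0.7,0,0,0,0,0,0,0.7,0,0,0,0,0,0,0.7,0,0,0,0,0,0])

```text
clock: 19.65
ee_pos: [0.42, 0.3031, 0.0895]
orientation: [-180.0, -0.0, 20.5]
contact_force: [1.2, -0.3, 0.4]
width: 0.0594
grasp_force: 0.0
```

>>> servo_tool(moves=[0.7,0,0,0.05,0,0,0,0.7,0,0,0.1,0,0,0,0.7,0,0,0.15,0,0,0,0.7,0,0,0.15,0,0,0,0.7,0,0,0.15,0,0,0,0.7,0,0,0.15,0,0,0,0.7,0,0,0.15,0,0,0,0.7,0,0,0,0,0,0,0.7,0,0,0,0,0,0])

```text
clock: 20.4
ee_pos: [0.4213, 0.3038, 0.227]
orientation: [-180.0, -0.3, 20.5]
contact_force: [0.9, -0.5, -1.5]
width: 0.0596
grasp_force: 0.0
```

```bash
python3 st.py
python3 - <<'E'
from h import *
im,d,P,T,f,m=cam('wrist'); Z=P[...,2]
M=(abs(P[...,0]-.42)<.06)&(abs(P[...,1]-.302)<.06)
p=P[M&(Z>.085)&(Z<.105)]; r=cv2.minAreaRect((p[:,:2]*1000).astype(np.float32)); print('key',len(p),r)
p=P[M&(Z>.04)&(Z<.054)]; print('box',cv2.minAreaRect((p[:,:2]*1000).astype(np.float32)))
t,*_=cam('top'); a=cv2.resize(t[110:290,190:450],None,fx=2,fy=2); ys,xs=np.where(M&(Z>.03))
c=cv2.resize(im[max(0,ys.min()-10):ys.max()+10,max(0,xs.min()-10):xs.max()+10],(260,260)); o=np.zeros((360,780,3),np.uint8); o[:,:520]=a; o[:260,520:]=c; cv2.imwrite('pics/fin.png',o)
E
```

```text
20.4 [ 0.88 -0.49 -1.45] [-0.044  0.012  0.001] 0.0596 [0.4213 0.3038 0.227 ] [-179.96   -0.3    20.45] [ 27.1  -0.8 105.2   0.   75.3  96.6]
key 588 ((420.58392333984375, 301.4975280761719), (50.794307708740234, 10.441319465637207), 22.120887756347656)
box ((420.294677734375, 301.5103759765625), (89.45450592041016, 89.54696655273438), 14.89798641204834)
```

View pics/fin.png

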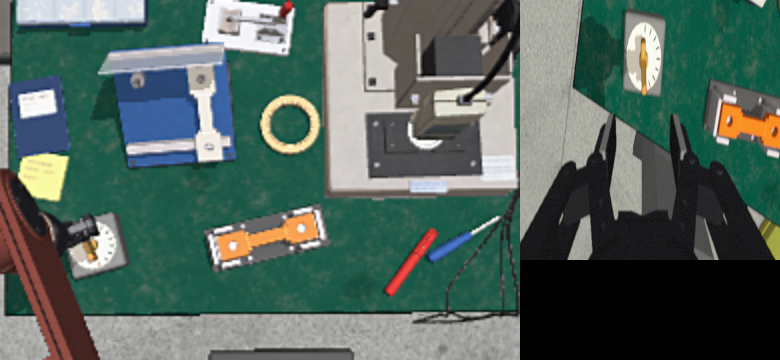

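The final view shows the orange bar seated in the cradle, the white bar still hanging, and the key at 22.1° in line with the red stop mark after 150.5° of winding. Nothing else has moved.

```bash
python3 -c "
from plant import sign_off; print(sign_off())"
```

```text
the job is handed in; nothing more can be done
None
```

The orange bar lies flat and home in the cradle, the timer key is wound to its stop, the white bar and everything else is undisturbed, and the job was handed in at about 20 s.

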